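# Open the fuse door of a bench power supply

## Task

A fuse has gone in the bench power supply: press the ribbed edge of its narrow fuse door (the right one, not the wide battery door) down once until the push-push latch lets go, then take the finger right away and watch the door pop up and stay up by itself. Next push it on over with a fingertip, past upright, until it leans back on its stop, and leave it standing there. Only touch and push, without force: do not pinch the door, open the battery door, shove or lift the supply, or disturb the grease tin, tea bowl and catch plate beside it.

Things in the scene. Friction and masses are not known exactly. Their poses are not given: they have to be found in the camera images.
- supply: grey bench power supply, 160 x 200 x 86 mm (x, y, z), 2 to 4 kg, loose on rubber feet. Origin: centre of its underside. +x points from its front panel (knobs, display, binding posts) to its back, +y to the left seen from the front. In its flat top deck, 86 mm up, lie two flush black doors, hinged along y at their far (+x) edge, opening upward; the narrow one is the fuse door
- fuse_door (a joint): angle of the fuse door (60 mm wide, 75 mm from hinge to free edge), 0 = shut and latched. Pressed at the ribs it goes down 6 mm against about 4 N to a bottom stop at -0.09; the latch lets go from about -0.075. Let go, a damped spring lifts it to 0.85 in about 1 s and holds it there. Above that it swings freely, falls back to 0.85 from short of upright (1.57), and past it stays on the stop at 1.83
- fuse_pad (a point): middle of the ribbed strip on the fuse door, the place to press: 16 mm from the free edge, midway along the door's 60 mm width, 1.5 mm above the deck when shut. The strip is 20 mm (x) by 36 mm (y). Moves with the door. Pressing the door to the bottom a second time latches it shut again
- fuse_edge (a point): middle of the fuse door's free edge; moves with the door: at 0.85 rad it stands about 55 mm above the deck, facing the front. Under the door a white latch plate, 13 mm wide, hangs down 25 mm near this edge at the right (-y) end, 12 to 26 mm off the middle; the rest of the underside is flat and can be pushed from the front (under 1 N)
- fuse_hinge (a point): middle of the fuse door's hinge line, at the deck's surface, 86 mm above the bench: in the supply's frame x = +45 mm, y = -60 mm. Its axes are the supply's. The open door leans back to the stop about 19 mm behind this line at its top
- fuse_door_pin (a joint): sideways place of the fuse latch's small steel pin inside the supply (m): 0 while latched, about +0.003 while the first press lets it go, about -0.004 once the door is open; it comes back to about -0.0016 if the open door is pressed to the bottom again. Nothing to handle
- battery_door (a joint): angle of the wide battery door (92 mm wide, 75 mm from hinge to free edge, middle 34 mm to the left (+y) of the supply's middle), which has the same latch. 0 = shut, and it stays shut
- battery_pad (a point): middle of the ribbed strip on the battery door, not to be pressed. Note: two solid cables hang over the bench to the left of the supply, at about y = -0.17 and y = 0.05 where x = 0.45, from 0.3 m up and rising away from the robot; the arm should stay to the right of them
- grease_tin: flat round blue tin, 92 mm across, 46 mm high, loose on the bench to the left of the supply; origin at the centre of its underside
- tea_bowl: small white and blue china bowl, 87 mm across, 57 mm high, loose on the bench to the left of the supply; origin at the centre of its underside
- catch_plate: flat dark metal plate with small holes and a stud, 55 x 82 x 13 mm, loose on the bench to the left of the supply; origin at the centre of its underside

How it is judged:
By the outcome, as a careful person would: the job done as asked, in the order asked, and still so for the second after the job is handed in, with the robot touching nothing.
It also fails if it takes over 42 s, if anything falls off the work surface, if the arm or the gripper's body presses on something with over 40 N, if the wrist force passes 120 N, or if a joint passes its speed limit or range.

## Robot

A 6-joint arm with a two-finger parallel gripper is mounted at the origin on the work surface; the furniture and walls round the work are solid. World frame = base frame: x ahead of the robot, y to its left, z up, the work surface at z = 0. Lengths are in m, angles in rad, forces in N, time in s.
With the tool pointing down it reaches from about 0.325 to 0.775 m from the base axis. Payload 5.5 kg.
Tool frame: the origin (TCP) lies on the mounting face of the last link; the fingertips stand 182 mm ahead of it and the grasp point (between the pads) lies 163 mm ahead of it (robot.tcp_to_tips is the distance from the TCP to the fingertips, in m); z points along the fingers, y is the line along which they close (so a half turn about z gives the same grasp; the last joint's range is limited). The gripper opens to 88 mm and grips with 3 to 60 N. Pads are 20 mm wide; open, the fingers measure 115 mm over their backs; the gripper's body (75 mm by 178 mm) begins 61 mm behind the grasp point.
Start: joints at [1.104, 0.091, 1.231, -0, 1.82, -0.057], TCP at [0.239, 0.55, 0.405] pointing down, gripper open.
Joint ranges: [-2.87, 2.87], [-0.86, 2.18], [0.17, 2.46], [-1.51, 4.65], [0.06, 2.69], [-2.65, 2.65]. Speed limits (rad/s): [2.57, 2.57, 3.01, 3.14, 3.14, 3.14].

## Interface

Orientations are given as a rotation vector (axis times angle).
In Python, from cell import monitor, camera, calibration, robot gives the robot as it stands.
- The arm moves only by the tool move_arm, never from a script. Its argument "commands" is text: rows parted by semicolons, each of 7 numbers parted by spaces: the turn, a rotation vector about the tool's x, y, z in degrees, then the shift along the tool's x, y, z in mm, then the opening, from 0 (shut) to 1 (fully open). In form: ax ay az tx ty tz hand; .... A call has 1 to 8 rows; each row shifts and turns the commanded pose from where the row before left it, along the tool's axes as they then stand; what a row does not reach is not made up. A row lasts 1/10 s, in which the tool goes at most 50 mm and 8.59 degrees, less where a joint would pass 70% of its speed; a pose out of reach is approached as far as the arm can. A call with a gripper value outside its range is refused whole. The fingers move at their own pace and stop on an object; the grip force is fixed at half the most. Time passes only in rows, so rows that do not move let the fingers close. It gives the time, the measured TCP pose, the force, the opening and the grip force at its end, in the units of the state.
- monitor.read_state(): the state, without advancing time (a new reading comes with each control period).
- camera(name): name is "scene" or "top" or "wrist"; returns the picture (420x560x3 uint8, red, green, blue); there is no depth.
- calibration(name): a dict with "mtx" (3x3 intrinsics, pixels), "world_to_cam" (4x4, takes a point from world to camera coordinates). Camera axes: x right, y up, looking along -z (the intrinsics and any distortion apply to the point x, -y, -z); pixel columns grow to the right and rows downward; lengths in m; the calibration is good to about 2 mm. A picture is of the moment at which its call begins: read the wrist's pose just before it. calibration takes no time and is no camera call; for the wrist camera it gives the pose at the moment of the call.
- robot.sign_off(): hands the job in; it is judged then, once.
The state is a dict: "clock": time; "qpos": joint angles; "dq": joint speeds; "joint_efforts": joint torques, N m; "eef_pos": TCP position; "ee_rot": TCP orientation; "force": force on the tool from outside, world axes, zero at the start; "ft_torque": the same for the moment, N m; "gripper_width": finger opening in m; "finger_force": force on a finger pad.
Only numpy, scipy, OpenCV 4.12 (cv2) and the standard library are available. Lean on these libraries where they do the work, as an engineer would, in place of code of your own. Each camera call takes 0.05 s, during which the arm holds its last target. There are 200 camera calls.

## Working session

There is one attempt and no reset: what is moved stays moved. The work goes in short steps, Python scripts to look and compute and a tool call to move; the robot and the scene stay as the last step left them, time stands still between calls to the robot, and variables do not carry over. Pictures are saved under pics/ and viewed, at most 10 in all, crops included, and the job is handed in when it is done.

Besides the shell and the picture viewer there is one more tool, called after "Call:" by a JSON object that holds its "fn" and its "kwargs". move_arm: Moves the arm, as the interface text tells. Its arguments: {"type":"object","properties":{"commands":{"type":"string"}},"required":["commands"]}

```bash
mkdir -p pics; python3 - <<'E'
from cell import monitor,camera,calibration,robot
import cv2,numpy as np
np.set_printoptions(precision=4,suppress=True)
for n in ["scene","top"]:
    im=camera(n); cv2.imwrite(f"pics/{n}0.png",im[:,:,::-1])
    c=calibration(n); print(n,c)
print(monitor.read_state())
E
```

```text
scene {'mtx': array([[482.9346,   0.    , 275.0993],
       [  0.    , 482.9346, 215.4539],
       [  0.    ,   0.    ,   1.    ]]), 'world_to_cam': array([[ 0.6696, -0.7426, -0.0134, -0.4405],
       [ 0.4973,  0.4349,  0.7507, -0.2481],
       [-0.5516, -0.5093,  0.6605, -0.993 ],
       [ 0.    ,  0.    ,  0.    ,  1.    ]])}
top {'mtx': array([[397.7386,   0.    , 274.9334],
       [  0.    , 397.7386, 213.583 ],
       [  0.    ,   0.    ,   1.    ]]), 'world_to_cam': array([[-0.027 , -0.9995,  0.0177, -0.145 ],
       [ 0.9828, -0.0233,  0.1834, -0.4992],
       [-0.1829,  0.0223,  0.9829, -0.8192],
       [ 0.    ,  0.    ,  0.    ,  1.    ]])}
{'clock': 0.1, 'qpos': array([ 1.1043,  0.0918,  1.2317, -0.    ,  1.8198, -0.0567]), 'dq': array([ 0.0013, -0.0028, -0.0015, -0.0003, -0.0006, -0.0017]), 'joint_efforts': array([  0.0015, -44.7853, -40.7571,   0.07  ,   0.0285,  -0.0001]), 'eef_pos': array([0.2391, 0.5504, 0.4036]), 'ee_rot': array([-0.6391, -3.0755,  0.0026]), 'force': array([-0.6448,  0.6229, -0.4815]), 'ft_torque': array([ 0.0021, -0.0425, -0.0285]), 'finger_force': 0.0, 'gripper_width': 0.0878908681166338}
```

View pics/scene0.png

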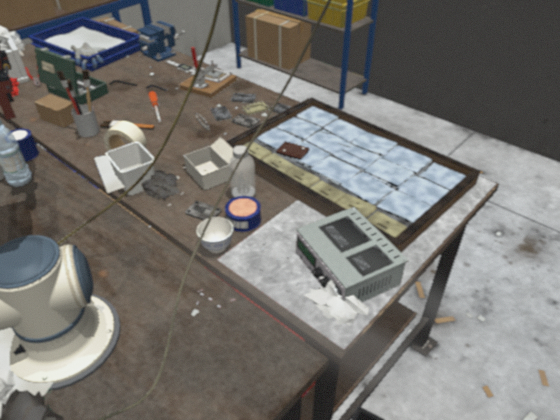

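View pics/top0.png

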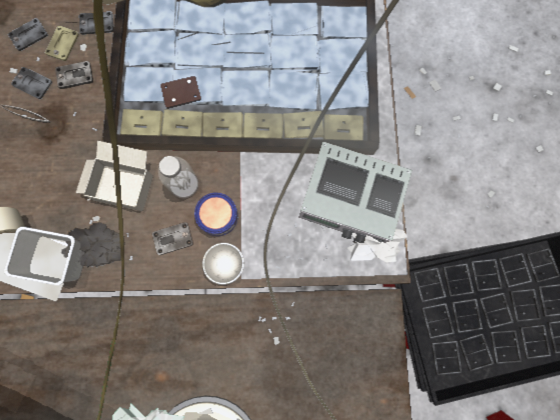

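The scene shows the supply at about (350,250) in "scene" and (355,190) in "top", with its narrow door at about (388,195) in "top". One cable crosses just to its left. I'll zoom in on both.

```bash
python3 - <<'E'
import cv2,numpy as np
a=cv2.imread("pics/top0.png")[130:250,290:420]; b=cv2.imread("pics/scene0.png")[200:310,285:415]
cv2.imwrite("pics/z0.png",cv2.resize(a,None,fx=5,fy=5,interpolation=cv2.INTER_CUBIC))
cv2.imwrite("pics/z1.png",cv2.resize(b,None,fx=5,fy=5,interpolation=cv2.INTER_CUBIC))
E
```

```text
(no output)
```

View pics/z0.png

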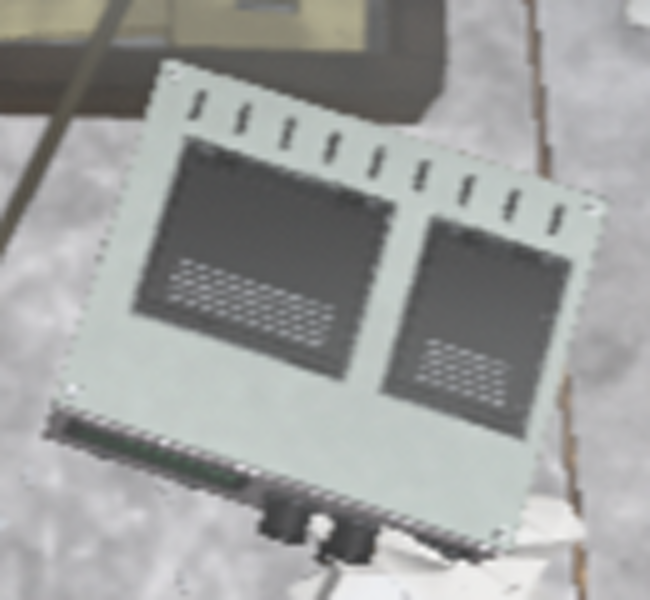

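View pics/z1.png

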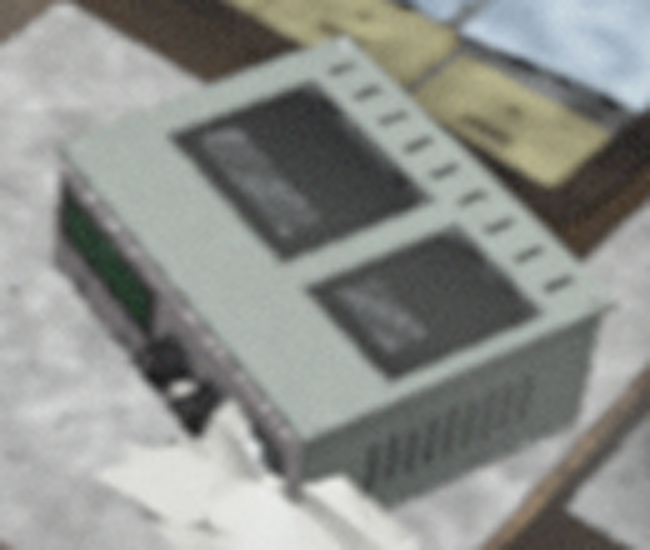

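Deck and door corners are clear in both crops. The fuse door's hinge corners in the top crop are (435,215) and (572,262), and its free-edge corners are (382,392) and (525,438). I'll fit the pose and triangulate the cables.

```bash
cat > h.py <<'E'
import numpy as np,cv2
from cell import monitor,camera,calibration,robot
np.set_printoptions(precision=4,suppress=True)
def proj(c,P):
    p=np.atleast_2d(P)@c["world_to_cam"][:3,:3].T+c["world_to_cam"][:3,3]
    q=np.c_[p[:,0],-p[:,1],-p[:,2]]@c["mtx"].T
    return q[:,:2]/q[:,2:]
def ray(c,uv):
    d=np.linalg.inv(c["mtx"])@[*uv,1]; R=c["world_to_cam"][:3,:3]
    d=R.T@(d*[1,-1,-1]); return -R.T@c["world_to_cam"][:3,3],d/np.linalg.norm(d)
E
python3 - <<'E'
from h import *
from scipy.optimize import least_squares
ct,cs=calibration("top"),calibration("scene")
obj=np.array([[45,-30],[45,-90],[-30,-30],[-30,-90],[45,80],[45,-12],[-30,-12],[-30,80],[80,100],[80,-100]])/1e3
t=np.array([[435,215],[572,262],[382,392],[525,438],[185,138],[396,205],[346,380],[133,312],[168,62],[607,200]])/5+[290,130]-.4
s=np.array([[455,222],[543,313],[308,290],[392,380],[312,82],[435,200],[290,260],[172,135],[343,38],[610,308]])/5+[285,200]-.4
def W(p): 
    c,n=np.cos(p[2]),np.sin(p[2]); return np.c_[obj@np.array([[c,n],[-n,c]])+p[:2],np.full(len(obj),.086)]
for w in [(1,1),(1,0),(0,1)]:
    f=lambda p:np.r_[(proj(ct,W(p))-t).ravel()*w[0],(proj(cs,W(p))-s).ravel()*w[1]]
    r=least_squares(f,[.5,-.3,-.2],loss="soft_l1"); print(r.x,np.degrees(r.x[2]),np.abs(r.fun).reshape(2,-1).mean(1))
# cables
from scipy.interpolate import interp1d
tops={2:[(395,0),(345,65),(300,150),(278,195),(265,230),(268,270),(290,330),(330,420)],1:[(97,0),(113,120),(120,200),(122,260),(115,340),(100,419)]}
scs={2:[(330,0),(290,70),(240,150),(205,220),(185,290),(150,390)],1:[(220,0),(205,55),(150,150),(85,222)]}
for k in tops:
    tc=np.array(tops[k]); sc=np.array(scs[k]); g=np.linspace(0,1,300)
    sp=np.c_[[np.interp(g,np.linspace(0,1,len(sc)),sc[:,i]) for i in (0,1)]].T
    for uv in tc:
        o,d=ray(ct,uv); D=np.linspace(.1,1.1,400); P=o+D[:,None]*d
        e=np.linalg.norm(proj(cs,P)[:,None]-sp[None],axis=2).min(1); i=np.argsort(e)[:1]
        print(k,uv,P[i][0],e[i])
E
```

```text
[ 0.5361 -0.3325 -0.3431] -19.65548727208118 [0.824  0.6718]
[ 0.5353 -0.3315 -0.3402] -19.489435347878167 [0.7655 0.    ]
[ 0.5364 -0.3338 -0.3468] -19.872659676485124 [0.     0.6256]
2 [395   0] [ 0.578  -0.2538  0.5974] [27.9605]
2 [345  65] [ 0.5451 -0.2174  0.5512] [0.6497]
2 [300 150] [ 0.4981 -0.1807  0.4454] [0.2748]
2 [278 195] [ 0.4599 -0.155   0.3752] [0.2607]
2 [265 230] [ 0.421  -0.1362  0.3166] [0.4216]
2 [268 270] [ 0.3645 -0.1393  0.266 ] [0.1634]
2 [290 330] [ 0.2677 -0.1732  0.2222] [0.2264]
2 [330 420] [ 0.0908 -0.2488  0.0992] [0.3573]
1 [97  0] [0.6411 0.0352 0.5237] [36.0163]
1 [113 120] [0.5151 0.0207 0.5022] [0.2615]
1 [120 200] [0.4581 0.0574 0.3738] [0.3767]
1 [122 260] [0.3851 0.0855 0.2788] [0.3284]
1 [115 340] [0.252  0.1387 0.149 ] [0.1001]
1 [100 419] [0.1235 0.1546 0.1589] [32.066]
```

Supply is at about (0.536, -0.333) with yaw -19.7°, which puts the fuse pad near (0.503, -0.385). The plan is to retract, rise, and sweep inside and above the cables, with the tool's y axis along the supply's y.

Call:
{"fn": "move_arm", "kwargs": {"commands": "0 0 -3.9 0 0 -20 0; 0 0 0 -3 -38 -20 0; 0 0 0 -3 -38 -20 0; 0 0 0 -3 -38 -20 0; 0 0 0 -3 -38 -20 0; 0 0 0 -3 -38 -16 0; 0 0 0 -3 -38 0 0; 0 0 0 0 0 0 0"}}

```text
clock: 0.9
eef_pos: [0.1782, 0.3262, 0.523]
ee_rot: [0.536, 3.093, 0.007]
force: [0.2, 0.8, -0.6]
gripper_width: 0.0273
finger_force: 0.0
```

Call:
{"fn": "move_arm", "kwargs": {"commands": "0 0 0 -35 -22 0 0; 0 0 0 -35 -22 0 0; 0 0 0 -35 -22 0 0; 0 0 0 -35 -22 0 0; 0 0 0 -35 -22 0 0; 0 0 0 -34 -22 0 0; 0 0 0 0 0 0 0"}}

```text
clock: 1.6
eef_pos: [0.3351, 0.1324, 0.519]
ee_rot: [-0.545, -3.092, 0.003]
force: [0.3, -0.1, -0.6]
gripper_width: 0.0004
finger_force: 0.0
```

Call:
{"fn": "move_arm", "kwargs": {"commands": "0 0 0 -23 -38 0 0; 0 0 0 -22 -38 0 0; 0 0 0 -22 -38 0 0; 0 0 0 0 0 0 0"}}

```text
clock: 2.0
eef_pos: [0.3583, 0.002, 0.5195]
ee_rot: [-0.545, -3.092, 0.002]
force: [-0.9, 1.1, 0.4]
gripper_width: 0.0006
finger_force: 0.0
```

Call:
{"fn": "move_arm", "kwargs": {"commands": "0 0 0 -4 -39 0 0; 0 0 0 -4 -39 0 0; 0 0 0 -4 -39 0 0; 0 0 0 -3 -39 0 0; 0 0 0 5 -39 0 0; 0 0 0 6 -39 0 0; 0 0 0 6 -39 0 0; 0 0 0 0 0 0 0"}}

```text
clock: 2.8
eef_pos: [0.2634, -0.2535, 0.5195]
ee_rot: [-0.541, -3.093, -0.001]
force: [0.2, 0.3, -0.4]
gripper_width: 0.0004
finger_force: 0.0
```

Call:
{"fn": "move_arm", "kwargs": {"commands": "0 0 0 -32 -17 10 0; 0 0 0 -32 -17 10 0; 0 0 0 -32 -17 10 0; 0 0 0 -31 -17 10 0; 0 0 0 -30 6 30 0; 0 0 0 -30 6 30 0; 0 0 0 -30 6 30 0; 0 0 0 0 0 0 0"}}

```text
clock: 3.6
eef_pos: [0.4558, -0.3687, 0.3829]
ee_rot: [-0.526, -3.088, -0.012]
force: [-1.1, 0.9, -0.9]
gripper_width: 0.0004
finger_force: 0.0
```

```bash
python3 - <<'E'
from h import *
c=calibration("wrist"); im=camera("wrist"); top=camera("top"); cv2.imwrite("pics/w1.png",im[:,:,::-1]); cv2.imwrite("pics/t1.png",top[:,:,::-1])
p=np.array([.5361,-.3325]);y=-.3431;R=np.array([[np.cos(y),-np.sin(y)],[np.sin(y),np.cos(y)]])
obj=np.array([[45,-30],[45,-90],[-30,-30],[-30,-90],[-14,-60],[80,100],[80,-100],[-80,-100],[-80,100]])/1e3
P=np.c_[obj@R.T+p,np.full(9,.086)]
print(P[4]); print(proj(c,P)); st=monitor.read_state(); print(st["eef_pos"],st["force"])
big=cv2.resize(im[:,:,::-1].copy(),None,fx=1.4,fy=1.4)
for q in proj(c,P): cv2.drawMarker(big,tuple(int(v*1.4) for v in q),(0,0,255),cv2.MARKER_CROSS,12,1)
cv2.imwrite("pics/w1b.png",big)
E
```

```text
[ 0.5027 -0.3843  0.086 ]
[[307.903  308.4638]
 [249.1252 308.3807]
 [310.1388 239.3876]
 [247.5869 239.185 ]
 [278.8099 254.7704]
 [430.2242 338.0049]
 [240.2364 337.8843]
 [235.5331 187.8417]
 [452.6157 188.8385]]
[ 0.4532 -0.3693  0.3894] [ 0.003   0.3155 -0.0913]
```

View pics/w1b.png

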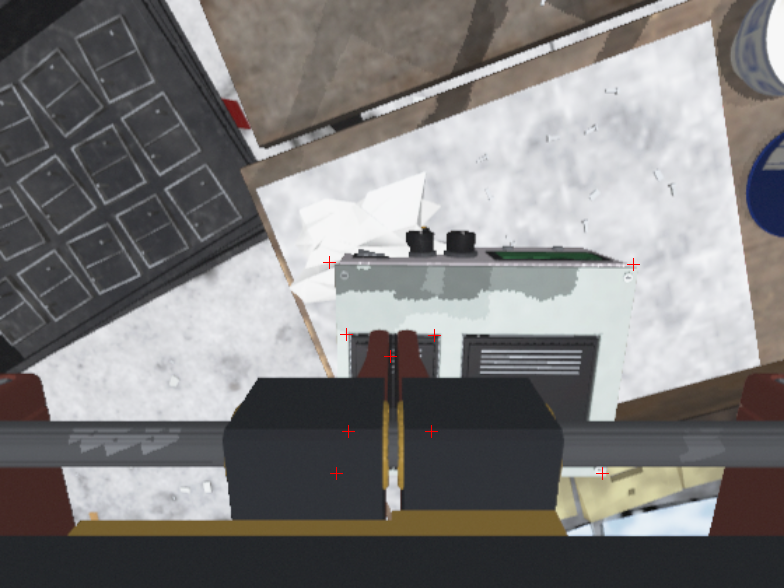

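The wrist view shows the narrow door's free edge at about (350–439, 335). The predicted marks agree to within about 2–3 mm. The closed fingertips sit just in front of the strip, so I'll move over the pad.

Call:
{"fn": "move_arm", "kwargs": {"commands": "0 0 0 -26 2 30 0; 0 0 0 -26 2 30 0; 0 0 0 0 0 25 0; 0 0 0 0 0 15 0; 0 0 0 0 0 5 0; 0 0 0 0 0 0 0; 0 0 0 0 0 0 0"}}

```text
clock: 4.4
eef_pos: [0.5017, -0.3849, 0.2883]
ee_rot: [0.534, 3.093, -0.003]
force: [-0.2, -0.7, -0.0]
gripper_width: 0.0003
finger_force: 0.0
```

```bash
python3 - <<'E'
from h import *
s=camera("scene"); st=monitor.read_state(); print(st["eef_pos"],st["ee_rot"],st["force"],robot.tcp_to_tips)
cv2.imwrite("pics/s2.png",cv2.resize(s[170:330,270:430,::-1],None,fx=3.7,fy=3.7,interpolation=cv2.INTER_CUBIC))
E
```

```text
[ 0.5018 -0.385   0.2883] [ 0.5342  3.0926 -0.003 ] [-0.0806  0.6815  0.5661] 0.182
```

View pics/s2.png

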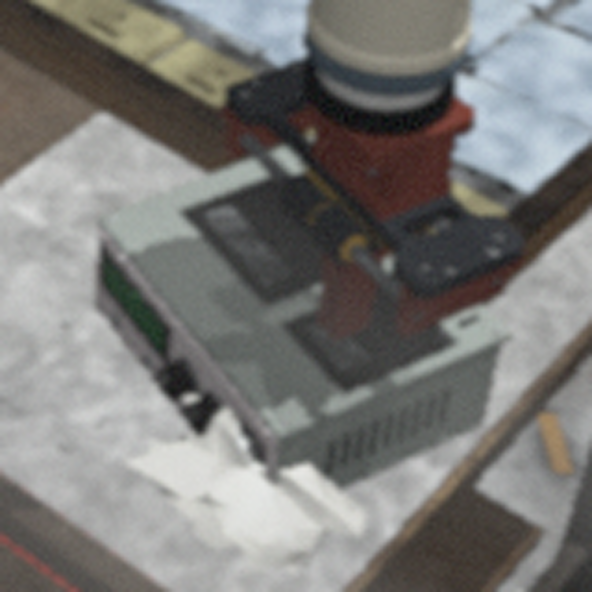

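The fingertips are over the strip about 19 mm above it. Descending gently.

Call:
{"fn": "move_arm", "kwargs": {"commands": "0 0 0 -1 2 10 0; 0 0 0 0 0 5 0; 0 0 0 0 0 2 0; 0 0 0 0 0 1 0; 0 0 0 0 0 1 0; 0 0 0 0 0 0 0"}}

```text
clock: 5.05
eef_pos: [0.5035, -0.3832, 0.2673]
ee_rot: [0.534, 3.095, -0.0]
force: [-0.9, 1.5, 3.9]
gripper_width: 0.0006
finger_force: 2.4
```

Call:
{"fn": "move_arm", "kwargs": {"commands": "0 0 0 0 0 1 0; 0 0 0 0 0 1 0; 0 0 0 0 0 0 0"}}

```text
clock: 5.35
eef_pos: [0.5036, -0.3832, 0.2652]
ee_rot: [0.534, 3.095, -0.0]
force: [0.1, 1.6, 4.7]
gripper_width: 0.0005
finger_force: 2.5
```

Call:
{"fn": "move_arm", "kwargs": {"commands": "0 0 0 0 0 0.7 0; 0 0 0 0 0 0 0"}}

```text
clock: 5.55
eef_pos: [0.5036, -0.3832, 0.265]
ee_rot: [0.534, 3.095, -0.001]
force: [-0.8, 1.7, 5.7]
gripper_width: 0.0006
finger_force: 3.2
```

Call:
{"fn": "move_arm", "kwargs": {"commands": "0 0 0 0 0 0.7 0; 0 0 0 0 0 0 0"}}

```text
clock: 5.75
eef_pos: [0.5036, -0.3832, 0.2649]
ee_rot: [0.534, 3.095, -0.001]
force: [-2.1, 3.5, 7.9]
gripper_width: 0.0007
finger_force: 4.3
```

The force is rising while the position stays put, so it's on the bottom stop. Taking the finger right away.

Call:
{"fn": "move_arm", "kwargs": {"commands": "0 0 0 0 0 -30 0; 0 0 0 0 0 -45 0; 0 0 0 10 0 -40 0; 0 0 0 30 0 -10 0; 0 0 0 30 0 0 0; 0 0 0 20 0 0 0; 0 0 0 0 0 0 0; 0 0 0 0 0 0 0"}}

```text
clock: 6.55
eef_pos: [0.4188, -0.3532, 0.388]
ee_rot: [0.535, 3.096, -0.0]
force: [-0.2, -0.9, 1.3]
gripper_width: 0.0007
finger_force: 0.0
```

Call:
{"fn": "move_arm", "kwargs": {"commands": "0 0 0 0 0 0 0; 0 0 0 0 0 0 0; 0 0 0 0 0 0 0; 0 0 0 0 0 0 0; 0 0 0 0 0 0 0; 0 0 0 0 0 0 0; 0 0 0 0 0 0 0; 0 0 0 0 0 0 0"}}

```text
clock: 7.35
eef_pos: [0.4187, -0.3531, 0.3883]
ee_rot: [0.534, 3.096, -0.0]
force: [-0.5, -0.7, -0.2]
gripper_width: 0.0006
finger_force: 0.0
```

```bash
python3 - <<'E'
from h import *
st=monitor.read_state(); s=camera("scene"); t=camera("top"); print(st["clock"],st["eef_pos"],st["ee_rot"],st["force"])
r=lambda a:cv2.resize(a,(400,400),interpolation=cv2.INTER_CUBIC)
cv2.imwrite("pics/s3.png",np.hstack([r(s[170:310,280:420,::-1]),r(t[120:260,285:425,::-1])]))
E
```

```text
7.35 [ 0.4187 -0.3531  0.3883] [ 0.5342  3.0958 -0.0001] [-0.521  -0.7125 -0.153 ]
```

View pics/s3.png

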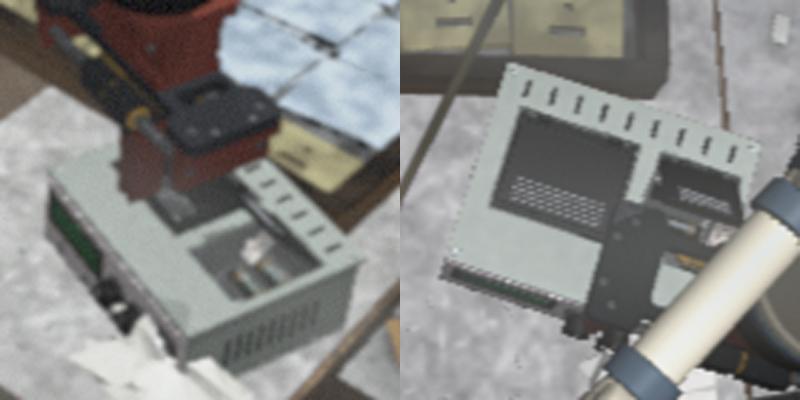

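The door has popped up and is standing by itself, and the supply hasn't shifted. I'll line up low in front of the door, left of its middle to clear the latch plate.

Call:
{"fn": "move_arm", "kwargs": {"commands": "0 0 0 0 5 25 0; 0 0 0 0 5 30 0; 0 0 0 -20 0 30 0; 0 0 0 -25 0 0 0; 0 0 0 0 0 0 0; 0 0 0 0 0 0 0"}}

```text
clock: 8.05
eef_pos: [0.4645, -0.3588, 0.3033]
ee_rot: [-0.533, -3.096, -0.0]
force: [-0.1, 0.3, -0.3]
gripper_width: 0.0003
finger_force: 0.0
```

```bash
python3 - <<'E'
from h import *
st=monitor.read_state(); y=-.3431; d=st["eef_pos"][:2]-[.5583,-.4041]
print(st["eef_pos"],st["force"], d@[np.cos(y),np.sin(y)], d@[-np.sin(y),np.cos(y)])
cv2.imwrite("pics/w4.png",camera("wrist")[:,:,::-1])
E
```

```text
[ 0.4645 -0.3588  0.3033] [-0.1001  0.3468 -0.2703] -0.10357422812867574 0.011128301740780945
```

View pics/w4.png

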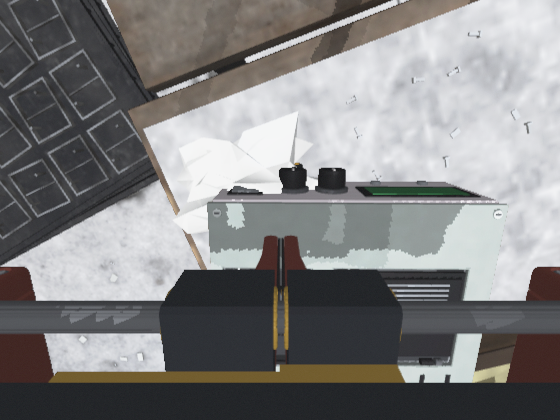

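The fingertips are in front of the door, left of its middle. The door itself is hidden behind the gripper here. Starting the push, slowly.

Call:
{"fn": "move_arm", "kwargs": {"commands": "0 0 0 -20 0 0 0; 0 0 0 -15 0 0 0; 0 0 0 -8 0 0 0; 0 0 0 -8 0 0 0; 0 0 0 -8 0 0 0; 0 0 0 -8 0 0 0; 0 0 0 0 0 0 0"}}

```text
clock: 8.8
eef_pos: [0.5282, -0.3814, 0.303]
ee_rot: [0.534, 3.096, 0.0]
force: [-0.7, -0.9, 0.1]
gripper_width: 0.0008
finger_force: 0.0
```

Call:
{"fn": "move_arm", "kwargs": {"commands": "0 0 0 -8 0 0 0; 0 0 0 -8 0 0 0; 0 0 0 -6 0 0 0; 0 0 0 -5 0 0 0; 0 0 0 -4 0 0 0; 0 0 0 0 0 0 0"}}

```text
clock: 9.4
eef_pos: [0.5572, -0.3917, 0.303]
ee_rot: [-0.534, -3.096, -0.0]
force: [-0.3, 0.6, 0.3]
gripper_width: 0.0005
finger_force: 0.0
```

Call:
{"fn": "move_arm", "kwargs": {"commands": "0 0 0 -2 0 0 0; 0 0 0 -1 0 0 0; 0 0 0 0 0 0 0; 0 0 0 0 0 0 0; 0 0 0 0 0 0 0; 0 0 0 0 0 0 0"}}

```text
clock: 10.0
eef_pos: [0.5586, -0.3924, 0.3029]
ee_rot: [-0.534, -3.092, -0.002]
force: [-6.8, 3.0, 1.7]
gripper_width: 0.0005
finger_force: 3.3
```

```bash
python3 - <<'E'
from h import *
s=camera("scene"); t=camera("top")
r=lambda a:cv2.resize(a,(400,400),interpolation=cv2.INTER_CUBIC)
cv2.imwrite("pics/s5.png",np.hstack([r(s[170:310,280:420,::-1]),r(t[120:260,285:425,::-1])]))
E
```

```text
(no output)
```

View pics/s5.png

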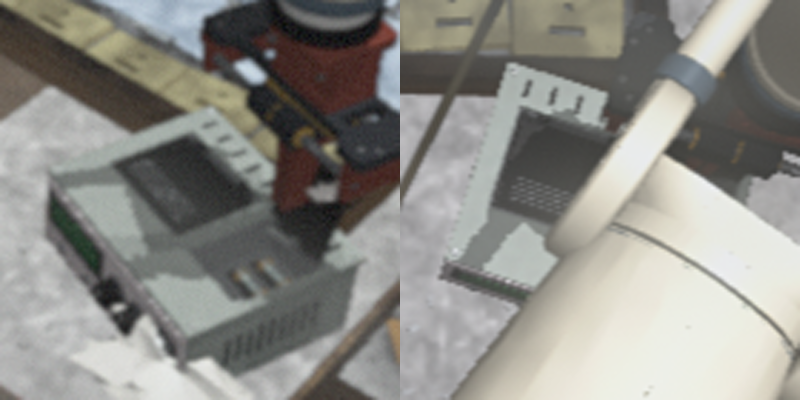

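The push is now meeting about 7 N, so the door is on its stop past upright. Backing off along the same line and clear.

Call:
{"fn": "move_arm", "kwargs": {"commands": "0 0 0 5 0 0 0; 0 0 0 15 0 0 0; 0 0 0 30 0 0 0; 0 0 0 40 0 0 0; 0 0 0 40 0 -20 0; 0 0 0 30 0 -40 0; 0 0 0 30 0 -40 0; 0 0 0 20 -20 -20 0"}}

```text
clock: 10.9
eef_pos: [0.3536, -0.3391, 0.4284]
ee_rot: [0.53, 3.09, -0.006]
force: [0.3, -1.4, 0.2]
gripper_width: 0.0001
finger_force: 0.0
```

```bash
python3 - <<'E'
from h import *
s=camera("scene"); t=camera("top"); st=monitor.read_state(); print(st["clock"],st["eef_pos"],st["force"])
r=lambda a:cv2.resize(a,(400,400),interpolation=cv2.INTER_CUBIC)
cv2.imwrite("pics/s6.png",np.hstack([r(s[170:310,280:420,::-1]),r(t[120:260,285:425,::-1])]))
E
```

```text
11.0 [ 0.3528 -0.3413  0.4286] [ 0.2377  0.5677 -0.4179]
```

View pics/s6.png

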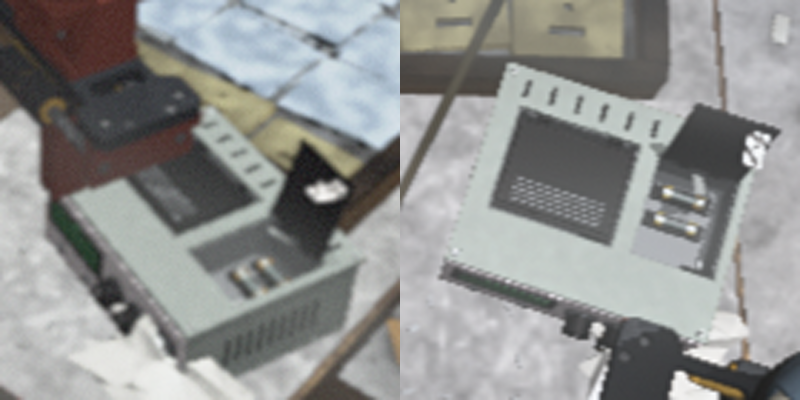

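The fuse door stands leaning back on its stop. The supply's corner is still at (512,62) in the top crop, the battery door is shut and the arm is clear. Handing in.

```bash
python3 -c "
from cell import robot
print(robot.sign_off())"
```

```text
the job is handed in; nothing more can be done
None
```

The job is handed in at about 11 s: one press released the fuse door, it popped up by itself, and a light push left it leaning back on its stop, with the supply unmoved and the battery door shut.

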